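# Load the last sample carrier the same way round

### The job

The steel tray holds a row of two blue sample carriers, their white tabs pointing the same way along the row. Pick up the loose blue carrier from the bench, turn it so that its white tab points the same way as theirs, and set it down flat, without dropping it, in the middle of the green pad in the empty place of the row, in line with the others. Leave the orange carrier and the two loaded carriers where they are.

Things in the scene. Friction and masses are not known exactly. Their poses are not given: they have to be found in the camera images.
- carrier: loose blue carrier to load (sizes in mm): plastic block 58 long, 30 wide, 26 high, amber window on top, white tab 14 long, 16 wide, 10 high at the foot of one end (72 overall). Origin: underside, middle of the overall length, on the centre line; a grasp across the 30 mm width there holds the block. x along the length towards the tab, z up. Starts upright on the bench, tab anywhere from ahead-left (yaw 0.6) round by the left to behind-right (3.8)
- carrier_tab (a point): the outer end of that carrier's white tab, 36 ahead of its origin along its x, 5 above its underside
- pad: green pad 88 x 60 x 2, fixed in the empty one of the row's three places; origin in the middle of its underside, 5.5 above the bench (top 7.5). x runs along the row the way the tabs must point (the robot's left, give or take 20 degrees), z up. Low white ribs, 3 wide, 3 higher than the pad's top, cross the row 50 either side of its centre
- tray: shallow stainless tray 350 x 245, fixed, rim 20 high; origin in the middle of its underside, on the bench; x along its length and the row, the same way as the pad's x. A white insert plate along its middle carries the row: three places at -100, 0 and +100 along x
- loaded_1: a blue carrier of the same shape already in the row, loose, tab along its x, origin as for the loose carrier; leave it alone
- loaded_2: the other blue carrier already in the row, the same
- orange_carrier: an orange carrier of the same shape lying loose on the bench near the blue one; leave it alone
Things that resemble listed ones, but are neither listed nor needed, are in the scene too. What is shaped like the carrier but red or yellow is not meant.

How it is judged:
By the outcome, as a careful person would: the job done as asked, in the order asked, and still so for the second after the job is handed in, with the robot touching nothing.
It also fails if it takes over 38 s, if anything falls off the work surface, if the arm or the gripper's body presses on something with over 40 N, if the wrist force passes 120 N, or if a joint passes its speed limit or range.

### The arm

A 6-joint arm with a two-finger parallel gripper is mounted at the origin on a cart in front of the work surface, level with it; the furniture and walls round the work are solid. World frame = base frame: x ahead of the robot, y to its left, z up, the work surface at z = 0. Lengths are in m, angles in rad, forces in N, time in s.
With the tool pointing down it reaches from about 0.275 to 0.725 m from the base axis. Payload 15.9 kg.
Tool frame: the origin (TCP) lies between the finger pads; the fingertips stand 14 mm ahead of it and the grasp point (between the pads) lies 5 mm behind it; z points along the fingers, y is the line along which they close (so a half turn about z gives the same grasp; the last joint's range is limited). The gripper opens to 85 mm and grips with 20 to 120 N. Pads are 22 mm wide; open, the fingers measure 114 mm over their backs; the gripper's body (76 mm by 85 mm) begins 54 mm behind the grasp point. The pads swing forward as they close: fully open they stand 13 mm farther back than shut.
Start: joints at [-1.133, 0.213, -0.034, 1.323, 0, 1.571], TCP at [0.212, -0.453, 0.245] pointing down, gripper open.
Joint ranges: [-2.98, 2.98], [-0.74, 1.72], [-1.14, 1.35], [-2.1, 2.04], [-1.57, 1.44], [-3.14, 3.14]. Speed limits (rad/s): [1.89, 1.89, 2.39, 2.57, 3.14, 3.14].

### API

Orientations are given as a unit quaternion [x, y, z, w].
In Python, from rig import sensors, viewer, close_job gives the robot as it stands.
- The arm moves only by the tool play_rows, never from a script. Its arguments are lists of equal length, an entry for each row: "travel": the shift along the world's x, y, z in mm, a list of three; "twist": the turn, a rotation vector about the world's x, y, z in rad, a list of three; "gripper": the closure, from 0 (fully open) to 1 (shut). In form: {"travel": [[tx, ty, tz], ...], "twist": [[rx, ry, rz], ...], "gripper": [gripper, ...]}. A call has 1 to 10 rows; each row shifts and turns the commanded pose from where the row before left it; what a row does not reach is not made up. A row lasts 1/12 s, in which the tool goes at most 41.7 mm and 7.16 degrees, less where a joint would pass 70% of its speed; a pose out of reach is approached as far as the arm can. A call is refused whole if a number of a shift passes 41.7 or a number of a turn 0.125, either way. A call with a gripper value outside its range is refused whole. The fingers move at their own pace and stop on an object; "squeeze" is the grip in N (left out, the last holds). Time passes only in rows, so rows that do not move let the fingers close. It gives the time, the measured TCP pose, the force and the opening at its end, in the units of the state.
- sensors.get_state(): the state, without advancing time (a new reading comes with each control period).
- viewer.read_camera(name): name is "scene" or "side" or "wrist"; returns a dict with "pixels" (384x512x3 uint8, red, green, blue), "z_map" (384x512 float32, m along the optical axis (not along the pixel's ray), 0 where there is no reading), "fx", "fy", "cx", "cy" (pixels), "R" (3x3) and "t" (3): a world point X has camera coordinates R X + t. Camera axes: x right, y down, z forward; pixel columns grow to the right and rows downward; lengths in m; the calibration is good to about 2 mm. A picture is of the moment at which its call begins.
- close_job(): hands the job in, once; it reports no verdict.
Trained networks look in the newest picture that a camera, given by its name, has taken for a name from the list of things; names that differ only in an ending like _2 or _b are one class to them, and where a whole thing is asked for, a point or a joint stands for the part that bears it (a point fixed in the world has none). Each returns a list of dicts, best first, with "p" (0 to 1); they miss things now and then, are a little off and sometimes report something else, mostly with a low value. They report only what shows in the picture. A call takes as long as a camera call. They do not tell look-alikes from the thing itself.
- viewer.search_frame(label, camera): "extent" ([centre column, centre row, width, height] in pixels, round what is visible of it).
- viewer.outline_of(label, camera): "pixels" (384x512 bool, what is visible of it) and "extent" ([centre column, centre row, width, height] in pixels, round what is visible of it).
- viewer.pinpoint(label, camera): "xy" ([column, row] in pixels: a listed point, or the origin of a listed thing).
The state is a dict: "time": time; "joint_pos": joint angles; "qvel": joint speeds; "joint_efforts": joint torques, N m; "ee_pos": TCP position; "eef_rot": TCP orientation; "force": force on the tool from outside, world axes, zero at the start; "moment": the same for the moment, N m; "gripper_width": finger opening in m.
Only numpy, scipy, OpenCV 4.12 (cv2) and the standard library are available. Lean on these libraries where they do the work, as an engineer would, in place of code of your own. Each camera call takes 0.05 s, during which the arm holds its last target. There are 200 camera calls.

## Working session

There is one attempt and no reset: what is moved stays moved. The work goes in short steps, Python scripts to look and compute and a tool call to move; the robot and the scene stay as the last step left them, time stands still between calls to the robot, and variables do not carry over. Pictures are saved under pics/ and viewed, on a budget of 10 in all, crops included, one or two more only if the job needs it, and the job is handed in when it is done.

Besides the shell and the picture viewer there is one more tool, called after "Request:" by a JSON object that holds its "method" and its "body". play_rows: Moves the arm, as the interface text tells. Its arguments: {"type":"object","properties":{"travel":{"type":"array"},"twist":{"type":"array"},"gripper":{"type":"array"},"squeeze":{"type":"number"}},"required":["travel","twist","gripper"]}

```bash
mkdir -p pics
cat > h.py <<'E'
import numpy as np, cv2
from rig import sensors, viewer
def cam(n): return viewer.read_camera(n)
def save(c,f): cv2.imwrite('pics/'+f,cv2.cvtColor(c['pixels'],cv2.COLOR_RGB2BGR))
def cloud(c):
    v,u=np.mgrid[:384,:512]; z=c['z_map']
    P=np.stack([(u-c['cx'])/c['fx']*z,(v-c['cy'])/c['fy']*z,z],-1)
    return (P-c['t'])@c['R']
def ray(c,uv,h):
    d=np.array([(uv[0]-c['cx'])/c['fx'],(uv[1]-c['cy'])/c['fy'],1])@c['R']
    o=-c['t']@c['R']; return o+d*(h-o[2])/d[2]
E
python3 - <<'E'
from h import *
print(sensors.get_state())
ims=[]
for n in ('scene','side'):
    c=cam(n); P=cloud(c); ims.append(c['pixels'])
    for l in ('carrier','carrier_tab','pad','tray','loaded_1','orange_carrier'):
        for r in viewer.pinpoint(l,n)[:5]:
            u,v=r['xy']; iu,iv=int(np.clip(u,0,511)),int(np.clip(v,0,383))
            print(n,l,round(r['p'],2),np.round(r['xy']),P[iv,iu].round(3), ray(c,r['xy'],.005).round(3))
    save(c,n+'0.png')
E
```

```text
{'time': 0.0, 'joint_pos': array([-1.13303004e+00,  2.13340626e-01, -3.50407970e-02,  1.32349419e+00,
        1.42846424e-05,  1.57080870e+00]), 'qvel': array([-1.05141951e-03,  1.16688793e-03, -6.81951747e-04, -4.99019456e-04,
       -8.31817254e-05, -4.41863215e-04]), 'joint_efforts': array([-9.13084641e-04, -6.86162925e+01,  4.87122095e+01,  1.75041589e-02,
       -1.37377360e-04,  7.51563505e-07]), 'ee_pos': array([ 0.21182924, -0.45256361,  0.24483117]), 'eef_rot': array([ 9.76141774e-01,  2.17133472e-01, -1.10208794e-04, -5.28315810e-04]), 'force': array([ 0.23948897,  0.19602089, -0.43244548]), 'moment': array([-0.0043572 , -0.0217661 ,  0.02358541]), 'gripper_width': 0.08520711521787068}
scene carrier 0.8 [175. 213.] [0.594 0.328 0.024] [0.61  0.325 0.005]
scene carrier 0.7 [192. 284.] [0.332 0.378 0.023] [0.342 0.374 0.005]
scene carrier 0.47 [197. 191.] [0.668 0.233 0.01 ] [0.672 0.23  0.005]
scene carrier_tab 0.83 [178. 283.] [0.369 0.402 0.   ] [0.364 0.403 0.005]
scene carrier_tab 0.8 [184. 218.] [ 0.588  0.305 -0.002] [0.578 0.308 0.005]
scene carrier_tab 0.68 [199. 198
[... 737 characters left out ...]
0.395 0.018] [0.341 0.383 0.005]
side carrier_tab 0.9 [214. 257.] [0.591 0.304 0.01 ] [0.59  0.301 0.005]
side carrier_tab 0.72 [189. 243.] [0.669 0.251 0.003] [0.666 0.255 0.005]
side carrier_tab 0.63 [308. 292.] [0.364 0.4   0.009] [0.362 0.397 0.005]
side pad 0.69 [240. 192.] [ 0.576 -0.027  0.009] [ 0.576 -0.034  0.005]
side tray 0.91 [233. 195.] [ 0.594 -0.007  0.012] [ 0.596 -0.015  0.005]
side loaded_1 0.65 [236. 172.] [ 0.605 -0.116  0.033] [ 0.612 -0.17   0.005]
side loaded_1 0.53 [237. 204.] [0.568 0.086 0.033] [0.574 0.04  0.005]
side orange_carrier 0.81 [267. 264.] [0.461 0.331 0.021] [0.461 0.312 0.005]
side orange_carrier 0.65 [204. 261.] [0.608 0.334 0.016] [0.612 0.321 0.005]
```

View pics/scene0.png

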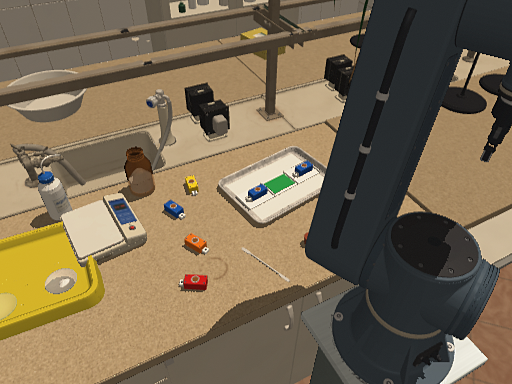

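View pics/side0.png

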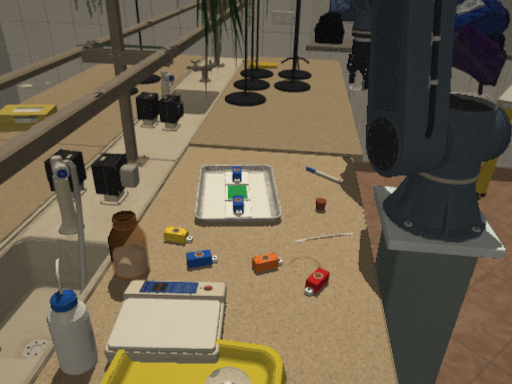

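The loose blue carrier is at scene (174,209), or (202,259) in side. Look-alikes: yellow (192,185), orange (196,243), red (195,282), and the loaded blues (257,191) and (303,169). The pad is at (280,184). Next I measure by colour and depth, and check a close crop.

```bash
cat > m.py <<'E'
from h import *
def blobs(c,lo=(100,130,50),hi=(125,255,255),amin=25):
    hsv=cv2.cvtColor(c['pixels'],cv2.COLOR_RGB2HSV); m=cv2.inRange(hsv,lo,hi)
    n,L,s,ce=cv2.connectedComponentsWithStats(m); P=cloud(c); out=[]
    for i in range(1,n):
        if s[i,4]<amin: continue
        q=P[L==i]; q=q[np.isfinite(q).all(1)]
        out.append((ce[i],s[i,4],q))
    return out
def rect(q):
    r=cv2.minAreaRect((q[:,:2]*1000).astype(np.float32)); b=cv2.boxPoints(r)
    e=[b[1]-b[0],b[2]-b[1]]; e=max(e,key=np.linalg.norm)
    return np.round(r[0],1),np.round(r[1],1),round(float(np.arctan2(e[1],e[0])%np.pi),3)
E
python3 - <<'E'
from m import *
for n in ('scene','side'):
    c=cam(n)
    for ce,a,q in blobs(c):
        if q[:,0].mean()<.9 and abs(q[:,1].mean())<.5 and q[:,0].mean()>.2:
            t=q[q[:,2]>.012]
            print(n,'blue',ce.round(),a,np.percentile(q[:,2],[5,50,95]).round(3),rect(t) if len(t)>5 else '')
    for ce,a,q in blobs(c,(50,100,60),(80,255,255)):
        if q[:,0].mean()<.9 and abs(q[:,1].mean())<.3: print(n,'green',ce.round(),a,np.median(q,0).round(4),rect(q))
A=cam('scene')['pixels'];B=cam('side')['pixels']
f=lambda I,x,y,w,h:cv2.resize(I[y:y+h,x:x+w],(400,300),interpolation=cv2.INTER_CUBIC)
o=np.vstack([np.hstack([f(A,150,180,60,45),f(A,230,150,100,75)]),np.hstack([f(B,175,230,60,45),f(B,190,160,100,75)])])
cv2.imwrite('pics/crop1.png',o[...,::-1])
E
```

```text
scene blue [304. 168.] 131 [0.01  0.027 0.033] (array([ 601.1, -131.7]), array([32.7, 61.3]), 1.789)
scene blue [257. 192.] 154 [0.009 0.028 0.033] (array([158.5, 300.6]), array([ 57.1, 988.3]), 2.617)
scene blue [121. 211.] 190 [0.042 0.047 0.053] (array([649.1, 470.9]), array([113.8,  43.1]), 0.101)
scene blue [173. 209.] 161 [0.005 0.023 0.027] (array([619.6, 326.5]), array([59.6, 29.5]), 0.378)
scene green [279. 183.] 301 [ 0.5826 -0.0261  0.0067] (array([584.5, -26.8]), array([59. , 88.2]), 1.751)
side blue [237. 173.] 69 [0.018 0.03  0.033] (array([ 603.2, -132.6]), array([23.5, 64.3]), 1.719)
side blue [238. 203.] 104 [0.019 0.031 0.033] (array([569.6,  65.4]), array([26.4, 59.1]), 1.716)
side blue [199. 259.] 296 [0.006 0.022 0.027] (array([504.8, 713.9]), array([ 56.2, 846.9]), 1.866)
side blue [149. 287.] 80 [0.043 0.047 0.051] (array([692.6, 472.2]), array([20.6, 39.9]), 1.804)
side blue [172. 286.] 56 [0.043 0.046 0.051] (array([534.3, 788.4]), array([ 17.4, 722.7]), 1.902)
side blue [183. 288.] 29 [0.044 0.048 0.052] (array([622.7, 467.4]), array([14., 39.]), 1.838)
side blue [193. 288.] 40 [0.043 0.048 0.051] (array([512.7, 787.3]), array([ 17.1, 711. ]), 1.844)
side green [237. 191.] 194 [ 0.5895 -0.0362  0.0076] (array([489.8, 524.3]), array([  55.4, 1215.9]), 1.742)
```

View pics/crop1.png

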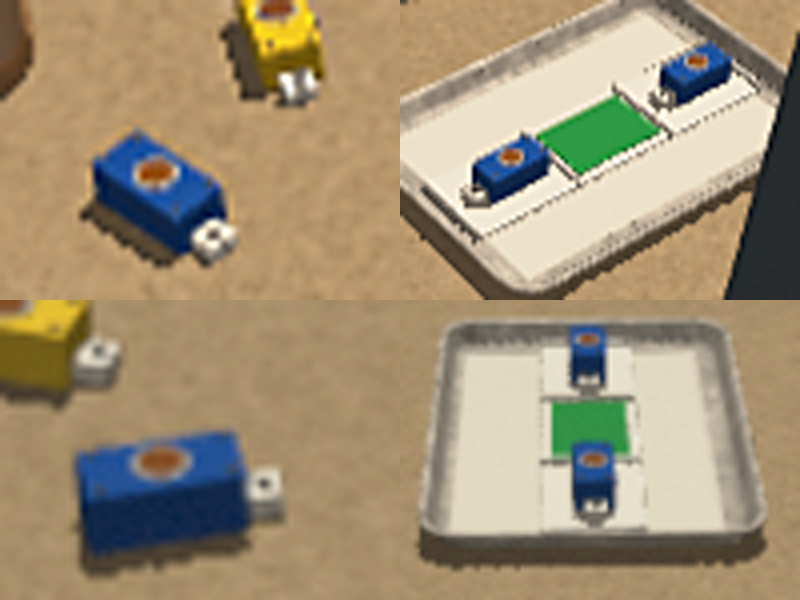

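The crop confirms the blue carrier, with its tab pointing behind-right (yaw ≈ 3.52). The row tabs point left (yaw ≈ 1.75).

Request:
{"method": "play_rows", "body": {"travel": [[17, 33, 0], [17, 33, 0], [17, 33, 0], [17, 33, 0], [17, 33, 0], [17, 33, 0], [17, 33, 0], [17, 33, 0], [17, 33, 0], [17, 33, 0]], "twist": [[0, 0, 0], [0, 0, 0], [0, 0, 0], [0, 0, 0], [0, 0, 0], [0, 0, 0], [0, 0, 0], [0, 0, 0], [0, 0, 0], [0, 0, 0]], "gripper": [0, 0, 0, 0, 0, 0, 0, 0, 0, 0]}}

```text
time: 1.73
ee_pos: [0.3824, -0.1211, 0.2456]
eef_rot: [0.976, 0.217, 0.0, 0.0]
force: [1.2, -0.6, -0.3]
gripper_width: 0.0856
```

```bash
python3 -c "
from h import *
s=sensors.get_state();print(s['joint_pos'].round(3),s['ee_pos'].round(3),s['eef_rot'].round(3),s['time'])"
```

```text
[-0.307  0.009 -0.265  1.296 -0.     2.397] [ 0.382 -0.121  0.246] [0.976 0.217 0.    0.   ] 1.7333
```

Request:
{"method": "play_rows", "body": {"travel": [[9, 18, 0], [9, 18, 0], [9, 18, 0], [9, 18, 0], [9, 18, 0], [9, 18, 0], [9, 18, 0], [9, 18, 0], [9, 18, 0], [9, 18, 0]], "twist": [[0, 0, 0.123], [0, 0, 0.123], [0, 0, 0.123], [0, 0, 0.123], [0, 0, 0.123], [0, 0, 0.123], [0, 0, 0.123], [0, 0, 0.123], [0, 0, 0.123], [0, 0, 0.123]], "gripper": [0, 0, 0, 0, 0, 0, 0, 0, 0, 0]}}

```text
time: 2.57
ee_pos: [0.4723, 0.0582, 0.2454]
eef_rot: [0.67, 0.743, 0.0, 0.0]
force: [0.9, -0.5, 0.2]
gripper_width: 0.085
```

Request:
{"method": "play_rows", "body": {"travel": [[9, 18, 0], [9, 18, 0], [9, 18, 0], [9, 18, 0], [9, 18, 0], [9, 18, 0], [9, 18, 0], [9, 18, 0], [9, 18, 0], [9, 18, 0]], "twist": [[0, 0, 0.123], [0, 0, 0.123], [0, 0, 0.123], [0, 0, 0.123], [0, 0, 0.123], [0, 0, 0.123], [0, 0, 0.123], [0, 0, 0.123], [0, 0, 0.123], [0, 0, 0.123]], "gripper": [0, 0, 0, 0, 0, 0, 0, 0, 0, 0]}}

```text
time: 3.4
ee_pos: [0.5623, 0.2381, 0.2452]
eef_rot: [0.119, 0.993, -0.0, -0.0]
force: [0.5, -0.2, 0.4]
gripper_width: 0.0852
```

Request:
{"method": "play_rows", "body": {"travel": [[9, 15, -10], [9, 15, -10], [9, 14, -10], [9, 14, -10], [9, 14, -10], [0, 0, 0]], "twist": [[0, 0, 0.123], [0, 0, 0.123], [0, 0, 0.123], [0, 0, 0.123], [0, 0, 0.123], [0, 0, 0]], "gripper": [0, 0, 0, 0, 0, 0]}}

```text
time: 3.9
ee_pos: [0.607, 0.3109, 0.1922]
eef_rot: [-0.189, 0.982, -0.0, -0.002]
force: [-1.4, -0.1, 0.1]
gripper_width: 0.0849
```

Run:
```python
from m import *
s=sensors.get_state();print(s['joint_pos'].round(3),s['ee_pos'].round(4),s['eef_rot'].round(4),s['time'])
q=s['eef_rot'];print('psi',2*np.arctan2(q[1],q[0])%(2*np.pi))
c=cam('wrist');save(c,'w1.png')
for ce,a,q in blobs(c,amin=300):
    t=q[q[:,2]>.02]; print(ce.round(),a,np.percentile(q[:,2],[5,50,95]).round(3),rect(t) if len(t)>5 else '')
for l in('carrier','carrier_tab'):
    for r in viewer.pinpoint(l,'wrist'): print(l,round(r['p'],2),np.round(r['xy']),ray(c,r['xy'],.005 if 'tab' in l else 0).round(4))
```

```text
[0.473 0.626 0.449 1.397 0.    0.093] [0.607  0.3109 0.1922] [-1.89e-01  9.82e-01 -2.00e-04 -1.50e-03] 3.9
psi 3.5219577068015706
[30. 47.] 1182 [0.03  0.032 0.033] (array([548.6, 160.4]), array([ 27.5, 244. ]), 1.764)
[261. 191.] 920 [0.022 0.026 0.028] (array([590.8, 309.4]), array([123.9,  28. ]), 0.397)
[386. 238.] 541 [0.043 0.047 0.052] (array([590.5, 383.4]), array([225.6,  49.2]), 1.286)
carrier 0.96 [170. 217.] [ 0.6988  0.2337 -0.    ]
carrier 0.57 [260. 186.] [0.621  0.3215 0.    ]
carrier_tab 0.89 [182. 196.] [0.665  0.2394 0.005 ]
carrier_tab 0.77 [255. 153.] [0.5855 0.3017 0.005 ]
```

View pics/w1.png

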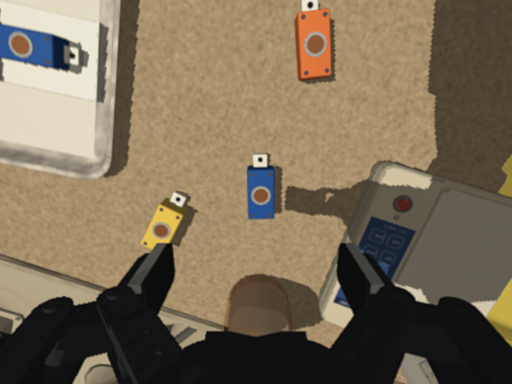

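Run:
```python
from m import *
c=cam('wrist')
I=c['pixels'][145:230,235:290]
hsv=cv2.cvtColor(c['pixels'],cv2.COLOR_RGB2HSV)
m=cv2.inRange(hsv,(100,130,50),(125,255,255)); m2=np.zeros_like(m); m2[160:225,240:285]=m[160:225,240:285]
ct=max(cv2.findContours(m2,0,2)[0],key=cv2.contourArea)[:,0]
q=np.array([ray(c,p,.026) for p in ct]); print('block',rect(q))
w=[r for r in viewer.pinpoint('carrier_tab','wrist') if r['xy'][0]>235 and r['xy'][0]<290]
for r in w: print(ray(c,r['xy'],.005).round(4))
P=cloud(c); b=P[270:335,230:290].reshape(-1,3); b=b[(b[:,2]>.03)]
for h in(.03,.06,.09,.12): 
    t=b[(b[:,2]>h)&(b[:,2]<h+.03)]
    if len(t): print(h,len(t),t.min(0).round(3),t.max(0).round(3))
for n in('scene','side'):
    P=cloud(cam(n)).reshape(-1,3); t=P[(abs(P[:,0]-.72)<.1)&(abs(P[:,1]-.36)<.1)&(P[:,2]>.05)]
    if len(t): print(n,np.percentile(t,[2,50,98],axis=0).round(3))
```

```text
block (array([621.1, 322.3]), array([59.6, 28.4]), 0.39)
[0.5865 0.3041 0.005 ]
0.03 947 [0.728 0.339 0.03 ] [0.773 0.403 0.06 ]
0.06 1151 [0.728 0.339 0.06 ] [0.766 0.399 0.09 ]
0.09 468 [0.728 0.342 0.09 ] [0.752 0.393 0.106]
scene [[0.621 0.27  0.053]
 [0.741 0.381 0.125]
 [0.82  0.424 0.614]]
side [[0.621 0.3   0.056]
 [0.663 0.372 0.288]
 [0.794 0.42  0.574]]
```

Request:
{"method": "play_rows", "body": {"travel": [[3, 4, -10], [3, 3, -30], [1.5, 2.5, -35], [0, 0, -35], [0, 0, -30], [0, 0, -15], [0, 0, -12], [0, 0, -8], [0, 0, 0]], "twist": [[0, 0, 0.008], [0, 0, 0], [0, 0, 0], [0, 0, 0], [0, 0, 0], [0, 0, 0], [0, 0, 0], [0, 0, 0], [0, 0, 0]], "gripper": [0, 0, 0, 0, 0, 0, 0, 0, 0], "squeeze": 40}}

```text
time: 5.0
ee_pos: [0.614, 0.3184, 0.019]
eef_rot: [-0.188, 0.982, -0.0, -0.001]
force: [0.0, -0.4, 0.2]
gripper_width: 0.0858
```

Request:
{"method": "play_rows", "body": {"travel": [[0, 0, 0], [0, 0, 0], [0, 0, 0], [0, 0, 0], [0, 0, 0], [0, 0, 0], [0, 0, 0], [0, 0, 0], [0, 0, 0], [0, 0, 0]], "twist": [[0, 0, 0], [0, 0, 0], [0, 0, 0], [0, 0, 0], [0, 0, 0], [0, 0, 0], [0, 0, 0], [0, 0, 0], [0, 0, 0], [0, 0, 0]], "gripper": [0.2, 0.4, 0.6, 0.8, 1, 1, 1, 1, 1, 1], "squeeze": 40}}

```text
time: 5.83
ee_pos: [0.615, 0.319, 0.0213]
eef_rot: [-0.188, 0.982, 0.0, 0.001]
force: [-0.6, -0.0, 7.0]
gripper_width: 0.0292
```

Request:
{"method": "play_rows", "body": {"travel": [[0, 0, 5], [0, 0, 15], [0, 0, 25], [0, 0, 30], [0, -10, 30], [0, -20, 15], [-2, -22, 0], [-2, -22, 0], [-2, -22, 0], [-2, -22, 0]], "twist": [[0, 0, 0], [0, 0, 0], [0, 0, 0], [0, 0, 0], [0, 0, -0.05], [0, 0, -0.11], [0, 0, -0.12], [0, 0, -0.12], [0, 0, -0.12], [0, 0, -0.12]], "gripper": [1, 1, 1, 1, 1, 1, 1, 1, 1, 1]}}

```text
time: 6.67
ee_pos: [0.6062, 0.1997, 0.1408]
eef_rot: [0.133, 0.991, 0.0, 0.0]
force: [0.4, -0.6, -1.4]
gripper_width: 0.0291
```

Request:
{"method": "play_rows", "body": {"travel": [[-2, -22, 0], [-2, -22, 0], [-2, -22, 0], [-3, -22, 0], [-3, -22, 0], [-3, -22, 0], [-3, -22, 0], [-3, -22, 0], [-3, -22, 0], [0, -20, 0]], "twist": [[0, 0, -0.12], [0, 0, -0.12], [0, 0, -0.12], [0, 0, -0.12], [0, 0, -0.12], [0, 0, -0.12], [0, 0, -0.12], [0, 0, -0.12], [0, 0, -0.12], [0, 0, -0.05]], "gripper": [1, 1, 1, 1, 1, 1, 1, 1, 1, 1]}}

```text
time: 7.5
ee_pos: [0.5819, -0.0186, 0.1408]
eef_rot: [0.644, 0.765, -0.0, 0.0]
force: [-0.4, 0.2, -1.4]
gripper_width: 0.0292
```

Request:
{"method": "play_rows", "body": {"travel": [[0, -6, 0], [0, 0, 0]], "twist": [[0, 0, 0], [0, 0, 0]], "gripper": [1, 1]}}

```text
time: 7.67
ee_pos: [0.5825, -0.0246, 0.1406]
eef_rot: [0.641, 0.768, 0.0, 0.0]
force: [-0.8, -0.2, -2.0]
gripper_width: 0.0288
```

```bash
cat > pl.py <<'E'
from m import *
s=sensors.get_state();q=s['eef_rot']
print(s['ee_pos'].round(4),'psi',(2*np.arctan2(q[1],q[0])%(2*np.pi)).round(4),'w',s['gripper_width'],s['force'].round(1),s['time'],q.round(4))
c=cam('wrist')
def ctr(name,h,lo,hi,amin):
    hsv=cv2.cvtColor(c['pixels'],cv2.COLOR_RGB2HSV)
    for ct in cv2.findContours(cv2.inRange(hsv,lo,hi),0,2)[0]:
        if cv2.contourArea(ct)<amin: continue
        x,y,w,hh=cv2.boundingRect(ct)
        Q=np.array([ray(c,p,h) for p in ct[:,0]]); print(name,(x,y,w,hh),rect(Q))
ctr('green',.0075,(50,100,60),(80,255,255),400)
ctr('blue33',.0335,(100,130,50),(125,255,255),400)
E
cat > snap.py <<'E'
import sys
from pl import *
save(c,sys.argv[1])
E
python3 snap.py w2.png
```

```text
[ 0.5825 -0.0246  0.1406] psi 1.7501 w 0.028801147408649058 [-0.8 -0.2 -2. ] 7.6667 [6.410e-01 7.676e-01 0.000e+00 1.000e-04]
green (228, 146, 63, 86) (array([586. , -29.4]), array([58.5, 87. ]), 1.746)
blue33 (226, 212, 60, 113) (array([ 596.5, -103.6]), array([ 56.2, 125. ]), 1.762)
blue33 (240, 51, 37, 75) (array([568.7,  61. ]), array([27.9, 55. ]), 1.754)
```

View pics/w2.png

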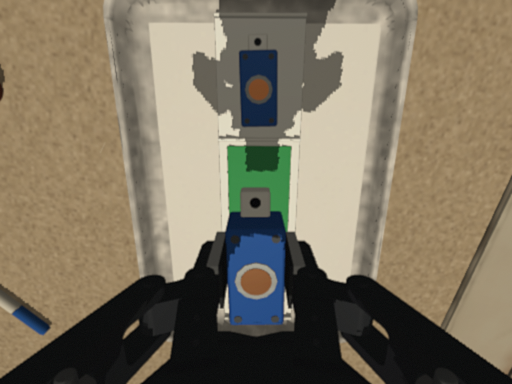

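Run:
```python
from pl import *
P=cloud(c); B=P[205:330,222:292]; hsv=cv2.cvtColor(c['pixels'],cv2.COLOR_RGB2HSV)[205:330,222:292]
m=cv2.inRange(hsv,(100,130,40),(125,255,255))>0
z=B[...,2]; print(np.percentile(z[m],[5,25,50,75,95]).round(4))
top=m&(z>np.percentile(z[m],70)-.004)&(z>.1); print('top',rect(B[top]))
a=(hsv[...,0]<20)&(hsv[...,1]>90)&(z>.1); print('window',np.median(B[a],0).round(4))
tb=P[188:214,242:270].reshape(-1,3); tb=tb[tb[:,2]>.09]; print('tab',len(tb),np.median(tb,0).round(4),rect(tb))
Q=P[40:135,235:282].reshape(-1,3);print('loaded window etc')
for l in('carrier_tab','carrier'):
  for r in viewer.pinpoint(l,'wrist'): print(l,round(r['p'],2),np.round(r['xy']),P[int(r['xy'][1]),int(r['xy'][0])].round(4))
```

```text
[ 0.5825 -0.0235  0.1406] psi 1.7513 w 0.029279248643631035 [ 0.1  1.1 -0.5] 7.7167 [6.405e-01 7.680e-01 2.000e-04 0.000e+00]
green (227, 147, 63, 84) (array([585.6, -28.3]), array([58.6, 84.6]), 1.745)
blue33 (226, 212, 60, 113) (array([ 596.6, -102.4]), array([ 56.1, 125. ]), 1.759)
blue33 (240, 52, 36, 75) (array([568.6,  61.1]), array([27.4, 55.2]), 1.772)
[0.1343 0.1451 0.1456 0.1461 0.1467]
top (array([578.7,  -4.7]), array([ 29.6, 116.6]), 1.763)
window [ 0.5842 -0.0334  0.1468]
tab 727 [0.5773 0.0038 0.1297] (array([573.4,  24.5]), array([14.8, 57.2]), 1.759)
loaded window etc
carrier_tab 0.87 [253. 192.] [0.5752 0.0084 0.1286]
carrier 0.91 [255. 246.] [ 0.5804 -0.0144  0.1451]
```

Request:
{"method": "play_rows", "body": {"travel": [[3, -3.5, -10], [0, 0, -25], [0, 0, -25], [0, 0, -20], [0, 0, -12], [0, 0, -8], [0, 0, -5], [0, 0, 0], [0, 0, 0]], "twist": [[0, 0, 0], [0, 0, 0], [0, 0, 0], [0, 0, 0], [0, 0, 0], [0, 0, 0], [0, 0, 0], [0, 0, 0], [0, 0, 0]], "gripper": [1, 1, 1, 1, 1, 1, 1, 1, 1]}}

```text
time: 8.62
ee_pos: [0.5858, -0.0267, 0.0357]
eef_rot: [0.641, 0.768, 0.0, 0.0]
force: [0.0, 0.3, 0.2]
gripper_width: 0.0291
```

Run:
```python
from pl import *
o=[]
for n,x,y,w,h in(('wrist',180,100,160,240),('side',200,160,80,60)):
    I=cam(n)['pixels'][y:y+h,x:x+w]; o.append(cv2.resize(I,(int(w*540/h),540),interpolation=2)[:, :430])
cv2.imwrite('pics/p3.png',np.hstack(o)[...,::-1])
P=cloud(c); hsv=cv2.cvtColor(c['pixels'],cv2.COLOR_RGB2HSV)
z=P[...,2]; B=P[205:330,222:292]; a=(hsv[...,0]<20)&(hsv[...,1]>90); a=a[205:330,222:292]&(B[...,2]>.02); print('window',np.median(B[a],0).round(4))
```

```text
[ 0.5858 -0.0267  0.0357] psi 1.7511 w 0.029103298479035814 [0.  0.3 0.2] 8.6167 [6.406e-01 7.679e-01 1.000e-04 2.000e-04]
green (204, 169, 104, 72) (array([582.3,  -8.9]), array([59.3, 45.2]), 0.18)
blue33 (226, 212, 60, 113) (array([587.4, -36.6]), array([31.3, 69.5]), 1.751)
blue33 (218, 0, 70, 140) (array([569.1,  60.7]), array([28.4, 55.6]), 1.77)
window [ 0.5875 -0.0365  0.0419]
```

View pics/p3.png

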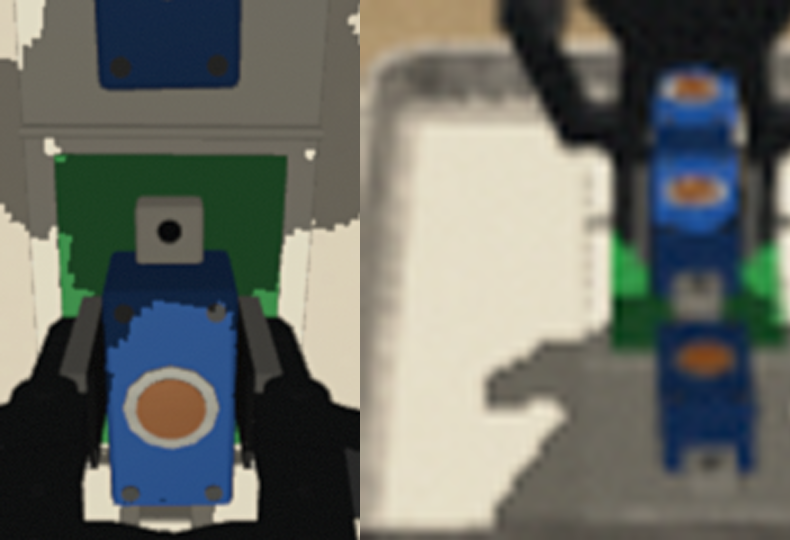

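Carrier origin is at about (586.2, -29.6), against a pad centre of about (586, -29.5). It sits aligned about 8 mm above the pad.

Request:
{"method": "play_rows", "body": {"travel": [[0, 0, -4], [0, 0, -2], [0, 0, -1], [0, 0, 0], [0, 0, 0]], "twist": [[0, 0, 0], [0, 0, 0], [0, 0, 0], [0, 0, 0], [0, 0, 0]], "gripper": [1, 1, 1, 1, 1]}}

```text
time: 9.18
ee_pos: [0.5856, -0.0268, 0.0288]
eef_rot: [0.641, 0.768, 0.0, 0.0]
force: [-3.8, 0.1, 7.7]
gripper_width: 0.0289
```

Request:
{"method": "play_rows", "body": {"travel": [[0, 0, -0.6], [0, 0, 0], [0, 0, 0]], "twist": [[0, 0, 0], [0, 0, 0], [0, 0, 0]], "gripper": [1, 1, 1]}}

```text
time: 9.43
ee_pos: [0.5856, -0.0268, 0.0287]
eef_rot: [0.641, 0.768, 0.0, 0.0]
force: [-7.3, -0.2, 17.9]
gripper_width: 0.0293
```

Request:
{"method": "play_rows", "body": {"travel": [[0, 0, 0.6], [0, 0, 0], [0, 0, 0], [0, 0, 0], [0, 0, 0], [0, 0, 0], [0, 0, 0], [0, 0, 0], [0, 0, 0], [0, 0, 0]], "twist": [[0, 0, 0], [0, 0, 0], [0, 0, 0], [0, 0, 0], [0, 0, 0], [0, 0, 0], [0, 0, 0], [0, 0, 0], [0, 0, 0], [0, 0, 0]], "gripper": [1, 0.62, 0.58, 0.5, 0.4, 0.3, 0.2, 0.2, 0.2, 0.2]}}

```text
time: 10.27
ee_pos: [0.5855, -0.0268, 0.0283]
eef_rot: [0.641, 0.768, -0.0, -0.0]
force: [0.3, -1.1, -0.0]
gripper_width: 0.0684
```

Request:
{"method": "play_rows", "body": {"travel": [[0, 0, 5], [0, 0, 15], [0, 0, 25], [0, 0, 30], [0, 0, 30], [0, 0, 30], [0, 0, 20], [0, 0, 0]], "twist": [[0, 0, 0], [0, 0, 0], [0, 0, 0], [0, 0, 0], [0, 0, 0], [0, 0, 0], [0, 0, 0], [0, 0, 0]], "gripper": [0.2, 0.2, 0.2, 0.2, 0.2, 0.2, 0.2, 0.2]}}

```text
time: 10.93
ee_pos: [0.5873, -0.0269, 0.1883]
eef_rot: [0.641, 0.768, 0.002, 0.003]
force: [1.6, -0.2, 0.1]
gripper_width: 0.0683
```

```bash
python3 snap.py w4.png
```

```text
[ 0.5873 -0.0269  0.1883] psi 1.7508 w 0.06829861848000719 [ 1.6 -0.2  0.1] 10.9333 [0.6407 0.7678 0.002  0.0026]
green (227, 137, 53, 74) (array([585.8, -29.5]), array([58. , 85.4]), 1.748)
blue33 (240, 246, 24, 43) (array([ 602.5, -132.3]), array([27.4, 56.1]), 1.746)
blue33 (239, 161, 28, 52) (array([586.7, -36.1]), array([28.3, 56.6]), 1.762)
blue33 (237, 56, 30, 63) (array([568.5,  60.7]), array([27.1, 55.2]), 1.762)
```

View pics/w4.png

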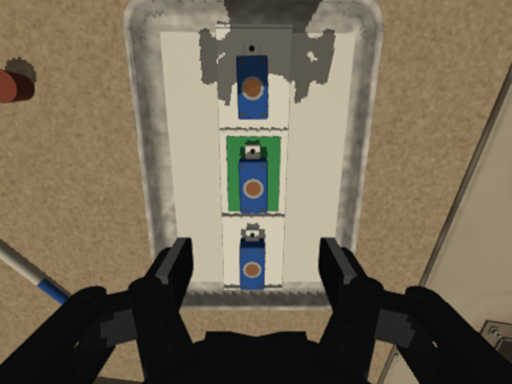

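The view shows the carrier centred on the pad at (253,180), tab up like the other two at (252,88) and (252,265). Measured offset from the pad centre is under 1 mm and about 0.01 rad.

```bash
python3 -c "
from rig import close_job
print(close_job())"
```

```text
the job is handed in; nothing more can be done
None
```

The loose blue carrier is in the empty place of the row, set down flat on the green pad with its tab pointing the same way as the other two. I pressed it onto the pad until I felt about 18 N, eased off and opened the fingers, so it wasn't dropped. The job was handed in at about 11 s.

- **Position:** in the last wrist picture its origin is at (585.5, -29.2) mm and the pad centre at (585.8, -29.5) mm, so it is under 1 mm off.
- **Direction:** it sits at yaw 1.762 and the pad at 1.748. The two loaded carriers read 1.746 and 1.762.
- **Loaded carriers:** they read within about 1 mm of their earlier positions.
- **Orange carrier:** I never went near it, but I did not measure it again at the end.
- **Disagreements:** early readings of the pad and the loose carrier differed by 3–4 mm between the scene and wrist cameras. I relied on the closer wrist views for placing, and the wrist views agreed with each other. No check failed.

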